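Close the spice case and lock it with its pin

TASK

Close the blue spice case on the sloping stand: first fold the front flap with the yellow lip down flat, then fold the rear flap down flat over the lip. Then take the locking pin by its orange grip and slide it from the high end through all three steel eyes, until its tip shows beyond the last eye and its shoulder is close to the first, and let go. Leave the tin and the two jars nearby where they stand.

Things in the scene. Friction and masses are not known exactly. Their poses are not given: they have to be found in the camera images.
- case: Open blue plastic case 140 (x) x 160 (y) x 65 mm (z), fixed on a plywood stand; jars inside stay below the rim. Origin: centre of its underside. x is level, away from the robot (yaw varies); y points down the slope, 0.5 rad below level, to the robot's left; z is the normal of the mouth. Rim z = 65. Shut flaps lie on the rim (top face z = 69) and meet at x = 0.
- eye_line (a point): Middle of the line of eyes, case x = 0, y = 0, z = 89. With both flaps shut three steel eyes stand in line along case y at y = -55 (high end, first), 0 and +55 (last), each 16 mm long in y, with a 16 x 16 mm square opening in a 24 mm square frame (z = 77 to 101). A pin through them is parallel to the slope.
- front_flap (a joint): Angle (rad) of the blue front flap with yellow lip, nearer the robot: 0 = shut flat (hard stop), 1.57 = square to the mouth, more = leaning out towards the robot, limit 2.4. 0.09 kg; stiff hinge (0.06 N m), no spring: it stays where it is left, also shut.
- front_hinge (a point): Middle of the front flap's hinge line (parallel to case y, at case x = -70, z = 65). The flap is 69 mm from hinge to edge, 158 mm along y, 4 mm thick; its lip reaches 18 mm further. On its outer face at the edge stand two eyes, at case y = -55 and +55, 32 mm proud, on feet that begin 41 mm from the hinge.
- rear_flap (a joint): Angle (rad) of the blue rear flap without lip, away from the robot: 0 = shut flat (hard stop), 1.57 = square to the mouth, more = leaning out away from the robot, limit 2.4. 0.09 kg; stiff hinge (0.06 N m), no spring: it stays where it is left, also shut.
- rear_hinge (a point): Middle of the rear flap's hinge line (parallel to case y, at case x = +70, z = 65). Flap as large as the front one, mirrored. One eye in the middle of its edge (case y = 0), 32 mm proud, its foot beginning 41 mm from the hinge; two notches 17 mm deep in the edge (y = 43 to 67, -43 to -67) let the front flap's eyes through.
- pin: Loose locking pin, 0.12 kg, 198 mm long. Origin on its axis at the shoulder. Steel rod 10 mm thick from the origin 138 mm along +x, last 12 mm tapered; behind the shoulder a collar 26 mm across, 4 mm thick, that passes no eye, then an orange grip 18 x 18 mm to x = -60. It starts level on its rest, axis 45 mm above the worktop, tip roughly to the robot's left, grip faces level and upright.
- pin_tip (a point): The tapered tip of the pin, x = +138 in the pin's frame. In the locked pin it lies at case y of about +75 (the last eye ends at +63) while the shoulder is at about -63.
- pin_grip (a point): Where to hold the pin: on its axis in the orange grip, x = -40 in the pin's frame.
- pin_rest: Fixed wooden rest for the pin, a 120 x 50 x 8 mm base with two V posts that hold the rod (posts 17 and 100 mm along +x from its origin, 50 mm high at most); same yaw as the pin. Origin on the worktop below the pin's shoulder.
- tin: Bystander: food tin, 75 mm diameter, 110 mm tall, origin at the centre of its base. Leave it alone.
- ghee: Bystander: small brown jar with a gold lid, 59 mm diameter, 87 mm tall, origin at the centre of its base. Leave it alone.
- salt: Bystander: low jar with a white lid and yellow label, 65 mm diameter, 59 mm tall, origin at the centre of its base. Leave it alone.

How it is judged:
On the way, in this order (a step that is already met when the one before it is completed fails the run):
1. the front flap with the lip is folded flat while the rear flap still stands open (value of joint front_flap below 0.08 rad and value of joint rear_flap above 0.8 rad), for 0.2 s.
2. the rear flap is folded flat over the lip (value of joint each of front_flap, rear_flap below 0.08 rad), for 0.2 s.
3. the pin is threaded through all three eyes (all of step 2 and x of pin_tip in the frame of case between -0.008 and 0.008 m and z of pin_tip in the frame of case between 0.079 and 0.099 m and y of pin_tip in the frame of case between 0.06 and 0.085 m and x of pin in the frame of case between -0.008 and 0.008 m and z of pin in the frame of case between 0.079 and 0.099 m), for 0.2 s.
At the end, for the whole second after the job is handed in: Both flaps are shut (within 0.08 rad of flat) and the pin lies through all three eyes from the high end, its tip at case y of at least 60 mm (shoulder within 15 mm of the first eye), at rest and released (all of step 3 and linear speed of pin below 0.02 m/s); the robot touches nothing.
It fails at once if the rear flap is folded down before the front flap with the lip (value of joint rear_flap below 0.5 rad and value of joint front_flap above 0.4 rad).
It fails at once if the tin or one of the two jars is moved by more than 30 mm or tipped over (distance of any of tin, ghee, salt from where it was at the start of the episode above 0.03 m or angle between any of tin, ghee, salt's own z axis and vertical above 0.4 rad).
It also fails if it takes over 67 s, if anything falls off the work surface, if the arm or the gripper's body presses on something with over 40 N, if the wrist force passes 120 N, or if a joint passes its speed limit or range.

ROBOT

A 6-joint arm with a two-finger parallel gripper is mounted at the origin on a cart in front of the work surface, level with it; the furniture and walls round the work are solid. World frame = base frame: x ahead of the robot, y to its left, z up, the work surface at z = 0. Lengths are in m, angles in rad, forces in N, time in s.
With the tool pointing down it reaches from about 0.35 to 0.775 m from the base axis. Payload 5.5 kg.
Tool frame: the origin (TCP) lies between the finger pads; the fingertips stand 22 mm ahead of it and the grasp point (between the pads) lies 3 mm ahead of it; z points along the fingers, y is the line along which they close (so a half turn about z gives the same grasp; the last joint's range is limited). The gripper opens to 85 mm and grips with 20 to 120 N. Pads are 22 mm wide; open, the fingers measure 114 mm over their backs; the gripper's body (76 mm by 85 mm) begins 54 mm behind the grasp point. The pads swing forward as they close: fully open they stand 13 mm farther back than shut.
Start: joints at [0.964, 0.313, 0.046, 1.304, 0, 1.431], TCP at [0.259, 0.514, 0.253] pointing down, gripper open.
Joint ranges: [-2.76, 2.76], [-0.86, 1.69], [-1.03, 1.26], [-2.2, 2.34], [-1.47, 1.5], [-3.14, 3.14]. Speed limits (rad/s): [2.57, 2.57, 3.14, 3.14, 3.14, 3.14].

INTERFACE

Orientations are given as a unit quaternion [w, x, y, z].
In Python, from workcell import env gives the robot as it stands.
- The arm moves only by the shell command python3 nudge.py [OPENING] [FORCE], which reads ROWS from standard input. ROWS is a JSON object whose key "offsets" holds a list of rows, 1 to 8 of them, each of 6 numbers: dx, dy, dz in m, then a rotation vector rx, ry, rz in rad; each row is the pose to reach, as a shift and turn from the pose commanded when the command began, along the tool's axes at that moment; what a row does not reach only later rows make up. A row lasts 1/8 s, in which the tool goes at most 0.0625 m and 0.188 rad, less where a joint would pass 70% of its speed; a pose out of reach is approached as far as the arm can. OPENING is the finger opening in m, set as the command begins (- or left out keeps the last). The fingers move at their own pace and stop on an object; FORCE is the grip in N (left out, the last holds). Time passes only in rows, so rows that do not move let the fingers close. It prints the time, the measured TCP pose, the force, the opening and the grip force at its end. Input that does not fit is refused with a message, and nothing moves.
- env.get_state(): the state, without advancing time (a new reading comes with each control period).
- env.read_camera(name): name is "side" or "top" or "wrist"; returns a dict with "image" (480x640x3 uint8, red, green, blue), "K" (3x3 intrinsics, pixels), "R" (3x3) and "t" (3): a world point X has camera coordinates R X + t. Camera axes: x right, y down, z forward; pixel columns grow to the right and rows downward; lengths in m; the calibration is good to about 2 mm. The wrist camera is an equidistant fisheye: a pixel r from the principal point sees the ray r / f radians off the axis. A picture is of the moment at which its call begins. There is no depth.
- env.hand_in(): hands the job in; it is judged then, once.
The state is a dict: "clock": time; "joint_pos": joint angles; "qvel": joint speeds; "tau": joint torques, N m; "tcp_pos": TCP position; "orientation": TCP orientation; "wrist_force": force on the tool from outside, world axes, zero at the start; "ft_torque": the same for the moment, N m; "finger_gap": finger opening in m; "grip_force": force on a finger pad.
Only numpy, scipy, OpenCV 4.12 (cv2) and the standard library are available. Lean on these libraries where they do the work, as an engineer would, in place of code of your own. Each camera call takes 0.05 s, during which the arm holds its last target. There are 200 camera calls.

## Working session

There is one attempt and no reset: what is moved stays moved. The work goes in short steps, Python scripts to look and compute and a shell command to move; the robot and the scene stay as the last step left them, time stands still between calls to the robot, and variables do not carry over. Pictures are saved under pics/ and viewed, at most 10 in all, crops included, and the job is handed in when it is done.

```bash
ls; mkdir -p pics
python3 - <<'E'
from workcell import env
import cv2
for n in ("side","top"):
    c=env.read_camera(n); cv2.imwrite(f"pics/{n}0.png",c["image"][:,:,::-1]); print(n,c["K"].tolist(),c["R"].round(4).tolist(),c["t"].round(4).tolist())
s=env.get_state(); print(s)
E
```

```text
nudge.py
pics
workcell.py
side [[541.452010651091, 0.0, 318.00501184264346], [0.0, 541.452010651091, 237.82445296090313], [0.0, 0.0, 1.0]] [[-0.8886, -0.4583, 0.0191], [-0.1706, 0.2915, -0.9413], [0.4258, -0.8397, -0.3372]] [0.4783, 0.2119, 1.003]
top [[570.9659514760658, 0.0, 318.1376452081071], [0.0, 570.9659514760658, 245.717644648726], [0.0, 0.0, 1.0]] [[0.0096, -0.9998, -0.0187], [-0.984, -0.0061, -0.1782], [0.1781, 0.0201, -0.9838]] [0.0202, 0.5706, 1.3894]
{'clock': 0.1, 'joint_pos': array([9.64387808e-01, 3.13932326e-01, 4.50764446e-02, 1.30363593e+00,
       7.35341105e-06, 1.43119629e+00]), 'qvel': array([-0.00215118, -0.00191854,  0.0014109 , -0.00138957,  0.00162063,
       -0.00121017]), 'tau': array([ 4.34792542e-03, -4.81724703e+01,  2.99243814e+01,  1.27177220e-02,
       -1.73759571e-05,  1.10943625e-05]), 'tcp_pos': array([0.25852486, 0.51311054, 0.25248744]), 'orientation': array([-3.12354029e-04,  2.31290709e-01,  9.72884314e-01, -7.88109788e-04]), 'wrist_force': array([ 0.34599792,  0.2653682 , -0.62029525]), 'ft_torque': array([-0.01254484,  0.01512209, -0.01058438]), 'grip_force': 0.0, 'finger_gap': 0.08580405296915757}
```
View pics/side0.png

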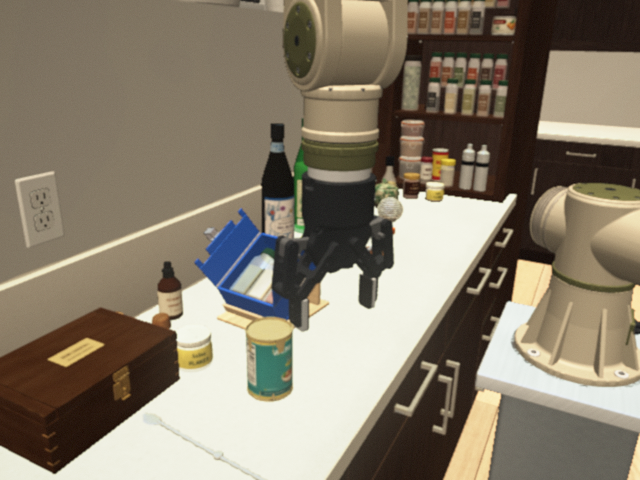

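View pics/top0.png

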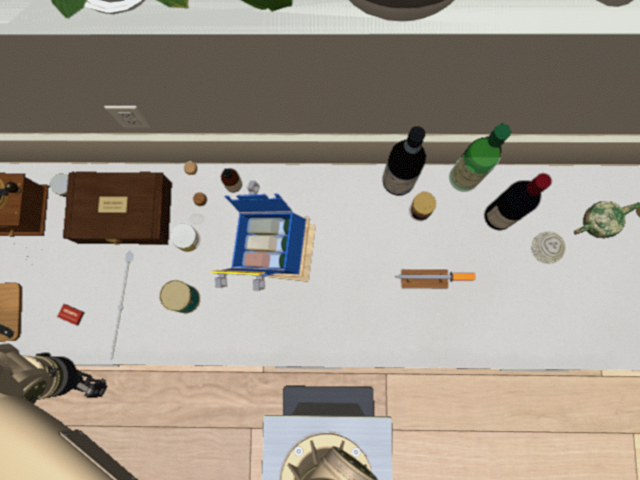

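Run:
```python
import cv2,numpy as np
t=cv2.imread("pics/top0.png"); s=cv2.imread("pics/side0.png")
def up(im,x,y,w,h,k):
    o=cv2.resize(im[y:y+h,x:x+w],None,fx=k,fy=k,interpolation=cv2.INTER_CUBIC)
    for i in range(0,w,20): cv2.putText(o,str(x+i),(i*k,8),0,.3,(0,0,255)); cv2.line(o,(i*k,9),(i*k,13),(0,0,255),1)
    for i in range(0,h,20): cv2.putText(o,str(y+i),(0,i*k+4),0,.3,(0,0,255))
    return o
a=up(t,205,175,115,120,5); b=up(t,390,260,90,30,4)
c=up(s,195,205,135,130,4)
im=np.zeros((600,800,3),np.uint8)
im[:600,:575]=a
cv2.imwrite("pics/c1.png",im[:, :575])
im[:]=0; im[:520,:540]=c; im[480:600,440:800]=b
cv2.imwrite("pics/c2.png",im)
```

View pics/c1.png

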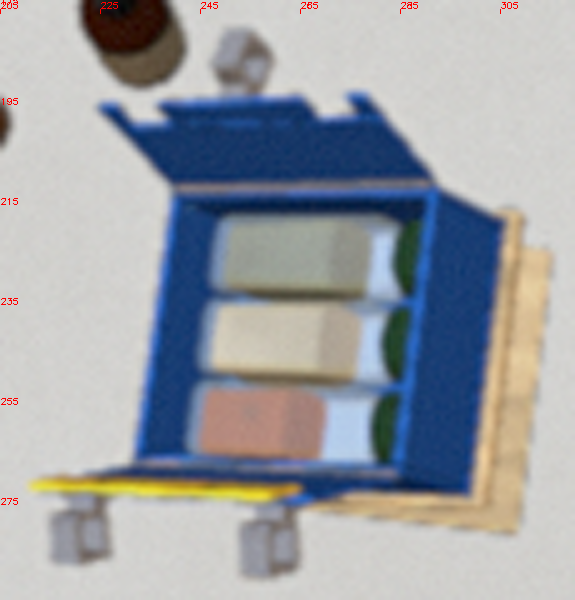

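View pics/c2.png

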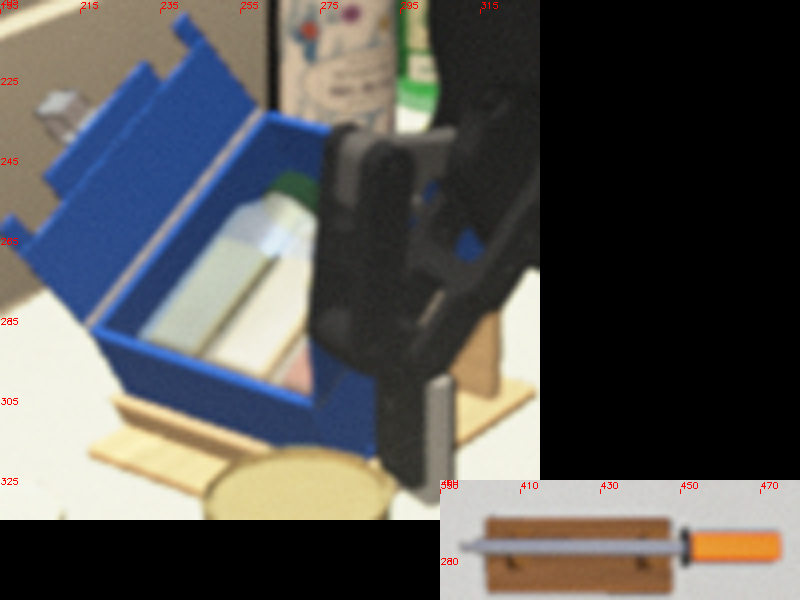

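```bash
cat > h.py <<'E'
import numpy as np
from scipy.spatial.transform import Rotation as Ro
from scipy.optimize import least_squares
K={'side':(541.45,318.005,237.824),'top':(570.966,318.138,245.718)}
T={'side':(np.array([[-0.8886,-0.4583,0.0191],[-0.1706,0.2915,-0.9413],[0.4258,-0.8397,-0.3372]]),np.array([0.4783,0.2119,1.003])),
'top':(np.array([[0.0096,-0.9998,-0.0187],[-0.984,-0.0061,-0.1782],[0.1781,0.0201,-0.9838]]),np.array([0.0202,0.5706,1.3894]))}
def proj(n,X):
    R,t=T[n]; p=R@X+t; f,a,b=K[n]; return np.array([f*p[0]/p[2]+a,f*p[1]/p[2]+b])
def plane(n,u,v,z):
    R,t=T[n]; f,a,b=K[n]; d=R.T@np.array([(u-a)/f,(v-b)/f,1]); c=-R.T@t; return c+d*(z-c[2])/d[2]
def caseR(yaw): return Ro.from_euler('z',yaw).as_matrix()@Ro.from_euler('x',-.5).as_matrix()
def front(th,r,y,p=0): return np.array([-.070+r*np.cos(th)-p*np.sin(th),y,.065+r*np.sin(th)+p*np.cos(th)])
def rear(th,r,y,p=0): v=front(th,r,y,p); v[0]*=-1; return v
E
python3 - <<'E'
from h import *
def m(x,y,z): return lambda q:np.array([x,y,z])/1e3
obs=[('top',m(70,80,65),239.4,213),('top',m(70,-80,65),292,213),('top',m(-70,80,65),232.4,267),('top',m(-70,-80,65),285.4,269),
('top',m(70,-80,0),305.6,219.4),('top',m(-70,-80,0),299.4,273.6),
('side',m(70,80,65),218,286.8),('side',m(70,-80,65),261.3,233),('side',m(70,80,0),226.3,303),
('top',lambda q:rear(q[4],.069,.079),225,196),('top',lambda q:rear(q[4],.069,-.079),277.4,194.4),
('side',lambda q:rear(q[4],.069,.079),198,258),('side',lambda q:rear(q[4],.069,-.079),241,209),
('top',lambda q:front(q[5],.087,.079),211,272),('top',lambda q:front(q[5],.087,-.079),265,273.4)]
def f(q):
    R=caseR(q[3]); return np.concatenate([proj(n,R@P(q)+q[:3])-[u,v] for n,P,u,v in obs])
s=least_squares(f,[.55,.12,.06,0,2,1.8],loss='soft_l1'); print(s.x.round(4)); print(f(s.x).reshape(-1,2).round(1).tolist())
R=caseR(s.x[3]); print('eye',(R@[0,0,.089]+s.x[:3]).round(4), 'z', R[:,2].round(3),'y',R[:,1].round(3))
for k,u,v in(('tip',395,276.75),('sh',451,276.75),('end',475,276.4)): print(k,plane('top',u,v,.045).round(4))
for k,u,v,z in(('tin',177,293,.11),('ghee',424,201,.087),('salt',185,232,.059)): print(k,plane('top',u,v,z).round(3))
E
```

```text
[ 0.5692  0.1293  0.0554 -0.0974  1.9202  1.849 ]
[[-0.1, 0.0], [0.8, -1.7], [-0.5, 0.9], [0.5, 0.5], [1.2, -1.3], [1.0, 0.4], [-1.0, 0.1], [-0.4, -1.7], [2.4, 4.0], [-0.4, 0.8], [1.2, -0.3], [-2.5, 4.0], [0.8, -1.6], [-2.3, -0.2], [-1.2, 0.3]]
eye [0.5733 0.1717 0.1335] z [0.047 0.477 0.878] y [ 0.085  0.873 -0.479]
tip [ 0.4938 -0.1684  0.045 ]
sh [ 0.4948 -0.308   0.045 ]
end [ 0.4962 -0.3678  0.045 ]
tin [0.443 0.36  0.11 ]
ghee [ 0.679 -0.238  0.087]
salt [0.602 0.362 0.059]
```

```bash
cat >> h.py <<'E'
from workcell import env
import json,os
def load(): return json.load(open('case.json')) if os.path.exists('case.json') else [.5692,.1293,.0554,-.0974]
def rel(Rt,pt):
    s=env.get_state(); q=s['orientation']; R=Ro.from_quat([q[1],q[2],q[3],q[0]]).as_matrix()
    d=R.T@(pt-s['tcp_pos']); r=Ro.from_matrix(R.T@Rt).as_rotvec()
    return d.round(4).tolist(),r.round(3).tolist(),'z',round(float(pt[2]),3)
def tip(x,y,z,tilt=0,ahead=22):
    """tool for fingertip at case mm; tool x=case y, tool y=case x, tool z=-case z, then tilt about tool x"""
    q=load(); R=caseR(q[3]); Rt=R@np.array([[0,1,0],[1,0,0],[0,0,-1.]])@Ro.from_euler('x',tilt).as_matrix()
    return Rt,R@(np.array([x,y,z])/1e3)+q[:3]-Rt[:,2]*ahead/1e3
def where(ahead=22):
    s=env.get_state(); q=load(); R=caseR(q[3]); o=s['orientation']; Z=Ro.from_quat([o[1],o[2],o[3],o[0]]).as_matrix()[:,2]
    return (R.T@(s['tcp_pos']+Z*ahead/1e3-q[:3])*1e3).round(1),(R.T@Z).round(3),s['joint_pos'].round(2),s['clock']
E
python3 - <<'E'
from h import *
print(rel(*tip(-150,0,170)),rel(*tip(-125,0,110))); print(plane('top',260,163,0))
E
```

```text
([-0.2771, -0.1712, 0.0288], [0.298, -0.437, 1.175], 'z', 0.224) ([-0.3108, -0.1889, 0.0815], [0.298, -0.437, 1.175], 'z', 0.171)
[0.80498809 0.18440393 0.        ]
```

```bash
echo '{"offsets": [[-0.277,-0.171,0.029,0.298,-0.437,1.175],[-0.277,-0.171,0.029,0.298,-0.437,1.175],[-0.277,-0.171,0.029,0.298,-0.437,1.175],[-0.277,-0.171,0.029,0.298,-0.437,1.175],[-0.277,-0.171,0.029,0.298,-0.437,1.175],[-0.277,-0.171,0.029,0.298,-0.437,1.175],[-0.277,-0.171,0.029,0.298,-0.437,1.175],[-0.277,-0.171,0.029,0.298,-0.437,1.175]]}' | python3 nudge.py 0 40
python3 - <<'E'
from h import *
import cv2
print(where()); c=env.read_camera('wrist'); cv2.imwrite('pics/w1.png',c['image'][:,:,::-1]); s=env.read_camera('side'); cv2.imwrite('pics/s1.png',cv2.resize(s['image'][190:340,180:380,::-1],None,fx=4,fy=4,interpolation=2))
print(rel(*tip(-125,0,112)),rel(*tip(-75,0,115)))
E
```

```text
clock: 1.1
tcp_pos: [0.4294, 0.2362, 0.2229]
orientation: [0.165, 0.717, 0.652, -0.184]
wrist_force: [1.0, -0.4, 0.5]
finger_gap: -0.0003
grip_force: 0.0
(array([-149.5,    1.2,  169.4]), array([-0.001,  0.001, -1.   ]), array([ 0.56,  0.43,  0.04,  1.5 , -0.39,  2.28]), 1.1)
([-0.001, 0.0247, 0.0584], [0.001, -0.002, 0.003], 'z', 0.173) ([-0.0011, 0.0748, 0.0554], [0.001, -0.002, 0.003], 'z', 0.176)
```

View pics/w1.png

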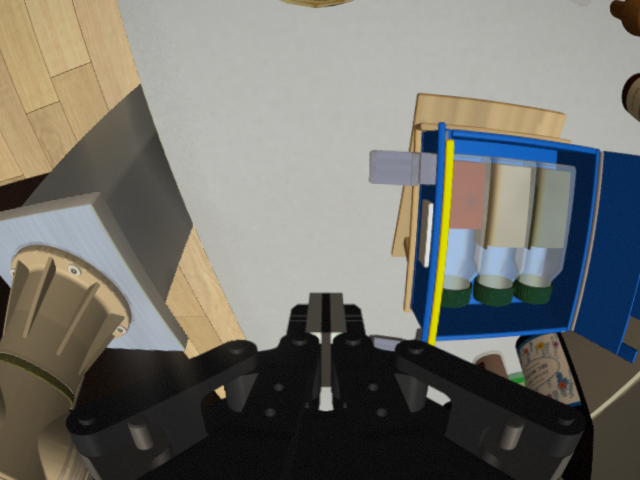

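View pics/s1.png

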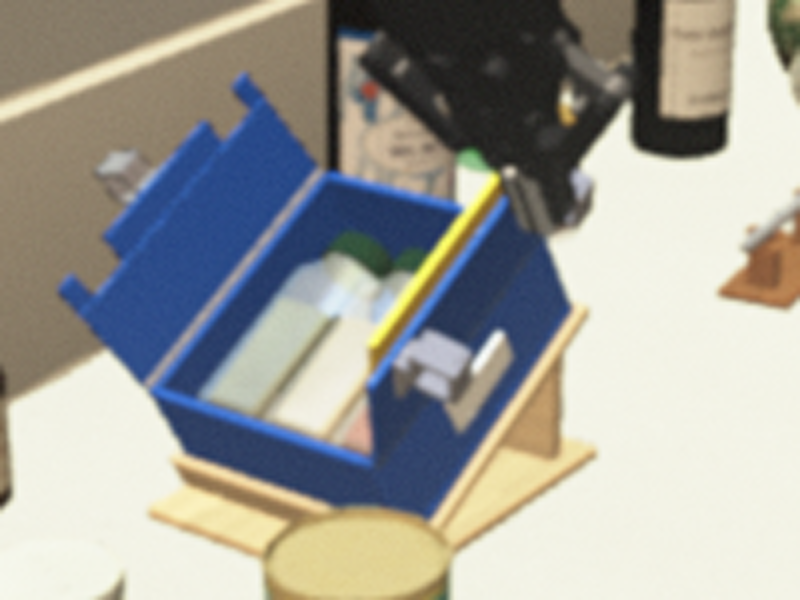

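```bash
echo '{"offsets": [[0,0.012,0.03,0,0,0],[0,0.03,0.045,0,0,0],[0,0.05,0.045,0,0,0],[0,0.075,0.045,0,0,0],[0,0.09,0.048,0,0,0],[0,0.105,0.056,0,0,0],[0,0.118,0.068,0,0,0],[0,0.128,0.08,0,0,0]]}' | python3 nudge.py; echo '{"offsets": [[0,0.002,0.006,0,0,0],[0,0.003,0.01,0,0,0],[0,0.003,0.013,0,0,0],[0,0.003,0.016,0,0,0]]}' | python3 nudge.py;  python3 - <<'E'
from h import *
print(where())
E
```

```text
clock: 2.2
tcp_pos: [0.5533, 0.1852, 0.1531]
orientation: [0.166, 0.718, 0.651, -0.183]
wrist_force: [-1.3, 0.4, 0.4]
finger_gap: 0.0001
grip_force: 0.5
clock: 2.7
tcp_pos: [0.5552, 0.178, 0.1403]
orientation: [0.166, 0.718, 0.651, -0.182]
wrist_force: [-0.4, 0.2, 0.9]
finger_gap: 0.0001
grip_force: 0.3
(array([-18.6,   0.7,  75.1]), array([ 0.002,  0.002, -1.   ]), array([ 0.38,  0.59,  0.1 ,  1.32, -0.44,  2.1 ]), 2.7)
```

```bash
echo '{"offsets": [[0,0,0.003,0,0,0],[0,0,0.005,0,0,0]]}' | python3 nudge.py | grep -E "force|clock";echo '{"offsets": [[0,0,0.0015,0,0,0],[0,0,0.003,0,0,0]]}' | python3 nudge.py | grep -E "wrist|clock"; echo '{"offsets": [[0,0,0.0015,0,0,0],[0,0,0.003,0,0,0]]}' | python3 nudge.py | grep -E "wrist|clock";  python3 - <<'E'
from h import *
print(where())
E
```

```text
clock: 2.95
wrist_force: [-0.1, 0.3, 1.2]
grip_force: 0.3
clock: 3.2
wrist_force: [-5.4, 9.1, 18.4]
clock: 3.45
wrist_force: [-9.3, 15.4, 30.5]
(array([-18.4,   0.7,  69.2]), array([ 0.006,  0.006, -1.   ]), array([ 0.37,  0.58,  0.08,  1.3 , -0.44,  2.09]), 3.45)
```

```bash
echo '{"offsets": [[0,0,-0.03,0,0,0],[0,0,-0.08,0,0,0],[0,0,-0.12,0,0,0]]}' | python3 nudge.py | grep -E "wrist|clock"
python3 - <<'E'
from h import *
print(where()); print(rel(*tip(132,-26,180,-.6)));Rt,p=tip(132,-26,180,-.6);print((Rt.T@(tip(132,-26,122,-.6)[1]-p)).round(3), Rt.T@caseR(load()[3]))
E
```

```text
clock: 3.82
wrist_force: [0.3, -0.2, 0.3]
(array([-18.9,   0.2, 185.6]), array([ 0.002,  0.002, -1.   ]), array([ 0.45,  0.62,  0.39,  1.61, -0.42,  2.17]), 3.825)
([-0.0262, 0.1385, 0.0096], [-0.598, -0.002, -0.001], 'z', 0.242)
[-0.    -0.033  0.048] [[ 3.99953360e-18  1.00000000e+00  2.74247231e-17]
 [ 8.25335615e-01  4.29760206e-19  5.64642473e-01]
 [ 5.64642473e-01 -2.09608525e-17 -8.25335615e-01]]
```

```bash
echo '{"offsets": [[-0.026,0.04,0.003,-0.18,0,0],[-0.026,0.08,0.006,-0.36,0,0],[-0.026,0.12,0.009,-0.5,0,0],[-0.026,0.138,0.01,-0.6,0,0],[-0.026,0.138,0.01,-0.6,0,0]]}' | python3 nudge.py
python3 - <<'E'
from h import *
import cv2
print(where()); s=env.read_camera('side');a=cv2.resize(s['image'][190:340,180:380,::-1],None,fx=2,fy=2,interpolation=2);s=env.read_camera('top');b=cv2.resize(s['image'][150:300,190:330,::-1],None,fx=2,fy=2,interpolation=2); cv2.imwrite('pics/s2.png',np.hstack([a,b]))
E
```

```text
clock: 4.45
tcp_pos: [0.6929, 0.1878, 0.2379]
orientation: [0.37, 0.637, 0.676, 0.017]
wrist_force: [-0.7, 0.9, -0.0]
finger_gap: -0.0
grip_force: 0.0
(array([129.8, -25.8, 175.7]), array([ 0.563,  0.001, -0.827]), array([ 0.39,  0.36, -0.14,  0.66, -0.66,  1.76]), 4.45)
```

View pics/s2.png

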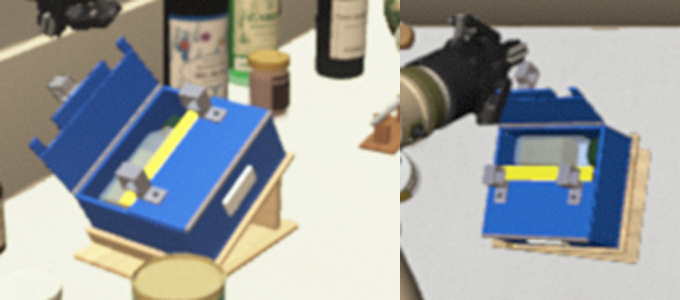

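```bash
echo '{"offsets": [[0,-0.016,0.024,0,0,0],[0,-0.033,0.048,0,0,0],[0,-0.044,0.040,0,0,0],[0,-0.055,0.033,0,0,0],[0,-0.066,0.026,0,0,0],[0,-0.076,0.019,0,0,0],[0,-0.089,0.007,0,0,0]]}' | python3 nudge.py
python3 - <<'E'
from h import *
print(where());
for a in [(52,-26,116,-.4),(45,-26,105,-.2),(38,-26,95,0),(31,-26,80,0),(27,-26,70,0)]: print(rel(*tip(*a)))
E
```

```text
clock: 5.42
tcp_pos: [0.6221, 0.1691, 0.1907]
orientation: [0.371, 0.637, 0.676, 0.018]
wrist_force: [0.7, -0.1, 0.1]
finger_gap: -0.0001
grip_force: 0.5
(array([ 61.2, -25.6, 122.1]), array([ 0.566,  0.001, -0.825]), array([ 0.41,  0.28, -0.39,  0.51, -0.67,  1.78]), 5.425)
([-0.0004, -0.0067, 0.0002], [0.201, -0.002, -0.001], 'z', 0.187)
([-0.0004, -0.0145, 0.0066], [0.401, -0.002, -0.001], 'z', 0.179)
([-0.0004, -0.022, 0.013], [0.601, -0.002, -0.001], 'z', 0.171)
([-0.0005, -0.0363, 0.0214], [0.601, -0.002, -0.001], 'z', 0.157)
([-0.0005, -0.0452, 0.0274], [0.601, -0.002, -0.001], 'z', 0.149)
```

```bash
echo '{"offsets": [[0,-0.007,0,0.18,0,0],[0,-0.014,0.006,0.36,0,0],[0,-0.021,0.012,0.52,0,0],[0,-0.022,0.013,0.6,0,0],[0,-0.029,0.017,0.6,0,0],[0,-0.036,0.021,0.6,0,0],[0,-0.041,0.024,0.6,0,0],[0,-0.043,0.026,0.6,0,0]]}' | python3 nudge.py
python3 - <<'E'
from h import *
print(where());
E
```

```text
clock: 6.42
tcp_pos: [0.599, 0.1492, 0.1504]
orientation: [0.166, 0.718, 0.651, -0.182]
wrist_force: [-1.1, 0.9, 0.8]
finger_gap: -0.0001
grip_force: 0.4
(array([ 27.8, -25.6,  72.3]), array([ 0.001,  0.002, -1.   ]), array([ 0.31,  0.62,  0.19,  1.35, -0.45,  2.03]), 6.425)
```

```bash
echo '{"offsets": [[0,0,0.002,0,0,0],[0,0,0.004,0,0,0]]}' | python3 nudge.py | grep -E "wrist|clock";echo '{"offsets": [[0,0,0.0015,0,0,0],[0,0,0.003,0,0,0]]}' | python3 nudge.py | grep -E "wrist|clock";  python3 - <<'E'
from h import *
print(where())
E
```

```text
clock: 6.68
wrist_force: [-3.8, 5.9, 12.7]
clock: 6.92
wrist_force: [-8.6, 11.7, 23.2]
(array([ 28.8, -25.5,  69.1]), array([ 0.004,  0.004, -1.   ]), array([ 0.31,  0.62,  0.18,  1.34, -0.45,  2.02]), 6.925)
```

```bash
echo '{"offsets": [[0,0,-0.03,0,0,0],[0,0,-0.08,0,0,0],[-0.03,0,-0.13,0,0,0],[-0.08,-0.02,-0.15,0,0,0]]}' | python3 nudge.py 0.085 | grep -E "wrist|clock"
python3 - <<'E'
from h import *
Rt=np.array([[0,1,0],[1,0,0],[0,0,-1.]])
Rt=Ro.from_euler('z',.007).as_matrix()@Rt
print(rel(Rt,np.array([.495,-.348,.17])))
E
```

```text
clock: 7.42
wrist_force: [0.5, -0.8, 0.0]
([-0.3741, -0.0395, 0.3681], [-0.022, 0.497, -0.1], 'z', 0.17)
```

```bash
echo '{"offsets": [[-0.374,-0.040,0.368,-0.022,0.497,-0.1],[-0.374,-0.040,0.368,-0.022,0.497,-0.1],[-0.374,-0.040,0.368,-0.022,0.497,-0.1],[-0.374,-0.040,0.368,-0.022,0.497,-0.1],[-0.374,-0.040,0.368,-0.022,0.497,-0.1],[-0.374,-0.040,0.368,-0.022,0.497,-0.1],[-0.374,-0.040,0.368,-0.022,0.497,-0.1],[-0.374,-0.040,0.368,-0.022,0.497,-0.1]]}' | python3 nudge.py ;  echo '{"offsets": [[0,0,0,0,0,0],[0,0,0,0,0,0],[0,0,0,0,0,0]]}' | python3 nudge.py
python3 - <<'E'
from h import *
import cv2,pickle
d={}
for n in('side','top','wrist'):
    d[n]=env.read_camera(n)
pickle.dump(d,open('v3.pkl','wb'))
a=cv2.resize(d['side']['image'][215:335,200:320,::-1],None,fx=5/2,fy=5/2,interpolation=2); b=cv2.resize(d['top']['image'][190:310,210:330,::-1],None,fx=5/2,fy=5/2,interpolation=2)
w=d['wrist']['image'][:,:,::-1][:,:,:]
w=cv2.resize(w,(500,375))
print({k:d['wrist'][k] for k in('K','R','t')})
im=np.zeros((600,800,3),np.uint8); im[:300,500:]=a; im[300:,500:]=b; im[:375,:500]=w
cv2.imwrite('pics/v3.png',im); print(env.get_state()['tcp_pos'])
E
```

```text
clock: 8.43
tcp_pos: [0.4954, -0.3263, 0.1762]
orientation: [-0.0, 0.706, 0.709, -0.001]
wrist_force: [-0.2, -0.2, 0.6]
finger_gap: 0.0852
grip_force: 0.0
clock: 8.8
tcp_pos: [0.4965, -0.323, 0.1771]
orientation: [-0.0, 0.705, 0.709, -0.001]
wrist_force: [0.5, 0.8, -0.0]
finger_gap: 0.0851
grip_force: 0.0
{'K': array([[371.64829954,   0.        , 325.58562763],
       [  0.        , 371.64829954, 247.48498644],
       [  0.        ,   0.        ,   1.        ]]), 'R': array([[ 9.99971975e-01,  7.48612466e-03, -8.04017147e-05],
       [ 7.22145354e-03, -9.61674220e-01,  2.74099518e-01],
       [ 1.97462291e-03, -2.74092417e-01, -9.61701330e-01]]), 't': array([-0.49495326, -0.32893068,  0.21606644])}
[ 0.49664923 -0.32303727  0.1772234 ]
```

View pics/v3.png

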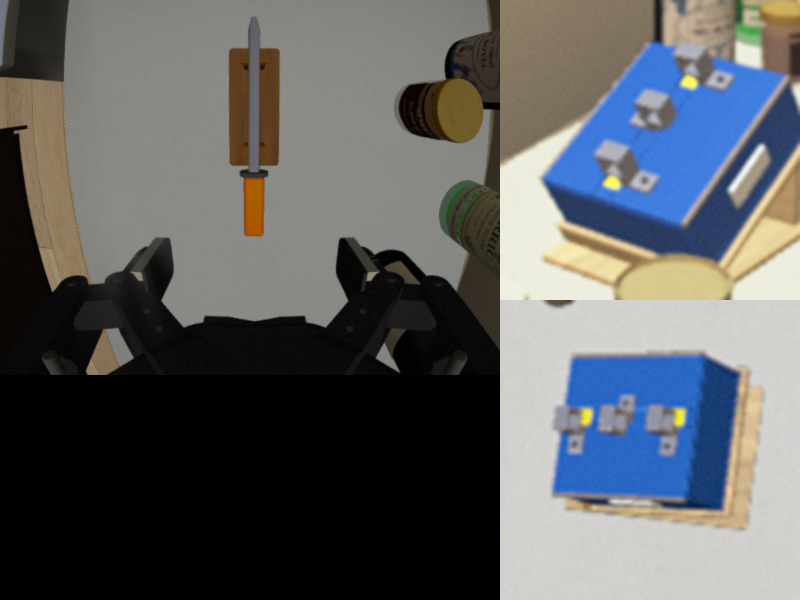

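```bash
cat > m.py <<'E'
from h import *
import cv2,pickle
d=pickle.load(open('v3.pkl','rb'))
pts={}
for n,(x0,y0) in(('side',(200,215)),('top',(210,190))):
    im=d[n]['image'][y0:y0+120,x0:x0+120].astype(int)
    r,g,b=im[...,0],im[...,1],im[...,2]
    m=((b>150)&(b-r>80)).astype(np.uint8)
    m=cv2.morphologyEx(m,cv2.MORPH_CLOSE,np.ones((15,15)))
    m=cv2.morphologyEx(m,cv2.MORPH_OPEN,np.ones((5,5)))
    c=max(cv2.findContours(m,0,cv2.CHAIN_APPROX_NONE)[0],key=cv2.contourArea)
    h=cv2.convexHull(c); q=cv2.approxPolyDP(h,6,True)[:,0]
    # refine by line fits on the contour between corners
    C=c[:,0].astype(float); L=[]
    for i in range(len(q)):
        a,e=q[i].astype(float),q[(i+1)%len(q)].astype(float); u=(e-a)/np.linalg.norm(e-a); w=np.array([-u[1],u[0]])
        s=(C-a)@u; k=(abs((C-a)@w)<2.5)&(s>6)&(s<np.linalg.norm(e-a)-6)
        L.append(cv2.fitLine(C[k].astype(np.float32),cv2.DIST_HUBER,0,.01,.01).ravel())
    P=[]
    for i in range(len(q)):
        a,e=L[i-1],L[i]; A=np.array([[a[0],-e[0]],[a[1],-e[1]]]); t=np.linalg.solve(A,[e[2]-a[2],e[3]-a[3]]); P.append((a[2:]+t[0]*a[:2])+[x0,y0])
    pts[n]=np.array(P); print(n,len(q),q.tolist(),pts[n].round(1).tolist())
pickle.dump(pts,open('pts.pkl','wb'))
w=d['wrist'];im=w['image'].astype(int)
m=((im[...,0]>180)&(im[...,2]<90)&(im[...,1]>60)&(im[...,1]<190)).astype(np.uint8)
n,_,st,ce=cv2.connectedComponentsWithStats(m); 
for i in range(1,n):
    if st[i,4]>300: print('orange',st[i],ce[i])
t=d['top']['image'].astype(int)[250:300,380:490];m=((t[...,0]>180)&(t[...,2]<110)&(t[...,1]<190)).astype(np.uint8);n,_,st,ce=cv2.connectedComponentsWithStats(m)
for i in range(1,n):
    if st[i,4]>30: print('top orange',st[i],ce[i]+[380,250])
E
python3 m.py
python3 - <<'E'
from h import *
for c in[(x,y) for x in(-.07,.07) for y in(-.079,.079)]:
    q=load(); X=caseR(q[3])@[*c,.069]+q[:3]; print(c,proj('side',X).round(1),proj('top',X).round(1))
E
```

```text
side 4 [[111, 29], [72, 88], [19, 72], [59, 18]] [[312.8, 245.0], [270.5, 304.4], [216.6, 286.8], [259.6, 232.6]]
top 4 [[81, 23], [73, 78], [22, 76], [30, 23]] [[291.7, 212.6], [284.4, 267.6], [231.2, 265.7], [239.0, 213.2]]
(-0.07, -0.079) [315.3 243.7] [284.6 269.1]
(-0.07, 0.079) [273.3 303.7] [231.2 267.6]
(0.07, -0.079) [260.1 230.2] [291.6 210.9]
(0.07, 0.079) [216.5 285.2] [238.7 212.6]
```

Run:
```python
from h import *
import pickle
P=pickle.load(open('pts.pkl','rb')); q0=np.array(load()); R0=caseR(q0[3])
order={'side':[(-1,-1),(-1,1),(1,1),(1,-1)],'top':[(1,-1),(-1,-1),(-1,1),(1,1)]}
def f(q,ns):
    R=caseR(q[3]); r=[(proj(n,R@[sx*q[4],sy*.079,.069]+q[:3])-p) for n in ns for (sx,sy),p in zip(order[n],P[n])]
    return np.append(np.ravel(r),[(R0[:,2]@(q[:3]-q0[:3]))/.0007,0])
for ns in(['side','top'],['top'],['side']):
    s=least_squares(f,[*q0,.07],args=(ns,)); print(ns,s.x.round(4),s.fun.round(1).tolist(), 'case-frame shift',(R0.T@(s.x[:3]-q0[:3])*1e3).round(1))
```

```text
['side', 'top'] [ 0.5704  0.1311  0.0536 -0.1036  0.0669] [0.2, -0.5, -0.0, -0.1, -0.1, -0.3, 0.9, -1.2, -0.9, -0.6, -0.5, -0.1, -0.6, 0.0, -0.9, 0.0, -0.9, 0.0] case-frame shift [ 1.1  2.6 -0.6]
['top'] [ 0.5694  0.1292  0.0555 -0.1107  0.0665] [0.1, -0.1, 0.0, 0.1, -0.0, -0.1, -0.1, 0.1, -0.0, 0.0] case-frame shift [ 0.2 -0.1 -0. ]
['side'] [ 0.5702  0.1329  0.0534 -0.095   0.0667] [-0.2, -0.3, 0.1, 0.4, -0.3, 0.4, 0.4, -0.8, -0.1, 0.0] case-frame shift [ 0.6  4.2 -0. ]
```

```bash
echo '[0.5701,0.1302,0.0547,-0.104]' > case.json
cat >> h.py <<'E'
def wray(c,u,v):
    K,R,t=c['K'],c['R'],c['t']; d=np.array([u-K[0,2],v-K[1,2]])/K[0,0]; r=np.linalg.norm(d); s=np.sin(r)/r if r>1e-9 else 1
    return -R.T@t, R.T@np.array([d[0]*s,d[1]*s,np.cos(r)])
def wproj(c,X):
    p=c['R']@X+c['t']; r=np.arctan2(np.hypot(p[0],p[1]),p[2]); k=r/np.hypot(p[0],p[1]); return np.array([c['K'][0,2]+c['K'][0,0]*k*p[0],c['K'][1,2]+c['K'][0,0]*k*p[1]])
E
python3 - <<'E'
from h import *
import pickle,cv2
d=pickle.load(open('v3.pkl','rb')); w=d['wrist']
im=w['image'].astype(int); print(im[270,325],im[265,310:342,0].tolist(),im[265,310:342,2].tolist())
print(im[200:320:3,325].tolist())
for k,u,v in(('tip',325,22),('collar',325,222),('end',325,302)):
    o,r=wray(w,u,v); print(k,(o+r*(.045-o[2])/r[2]).round(4))
    # triangulate collar with top
    if k!='x':
        uu,vv={'tip':(395,276.75),'collar':(451.2,276.75),'end':(475,276.4)}[k]; p=plane('top',uu,vv,0);p2=plane('top',uu,vv,.2);e=(p2-p)/np.linalg.norm(p2-p)
        A=np.stack([r,-e],1); s,*_=np.linalg.lstsq(A,p-o,rcond=None); print('  tri',(o+r*s[0]).round(4),(p+e*s[1]).round(4))
E
```

```text
[167  88   0] [140, 137, 119, 138, 155, 163, 167, 168, 167, 168, 168, 168, 168, 169, 168, 168, 168, 167, 168, 168, 168, 168, 167, 168, 168, 167, 155, 137, 127, 138, 139, 140] [137, 131, 74, 3, 0, 0, 0, 0, 0, 0, 0, 0, 0, 0, 0, 0, 0, 0, 0, 0, 0, 0, 0, 0, 0, 0, 0, 60, 108, 134, 135, 135]
[[104, 106, 117], [104, 106, 117], [104, 105, 116], [100, 102, 114], [103, 106, 115], [102, 104, 115], [103, 105, 116], [48, 48, 49], [51, 53, 60], [62, 54, 55], [168, 86, 0], [168, 96, 0], [168, 96, 0], [169, 96, 0], [168, 94, 0], [166, 93, 0], [167, 93, 0], [167, 93, 0], [168, 93, 0], [169, 94, 0], [169, 91, 0], [168, 90, 0], [168, 90, 0], [166, 88, 0], [168, 90, 0], [168, 89, 0], [169, 90, 0], [169, 90, 0], [167, 88, 0], [168, 88, 0], [167, 87, 0], [168, 87, 0], [168, 88, 0], [167, 85, 0], [141, 109, 92], [139, 139, 135], [139, 139, 135], [139, 139, 135], [139, 139, 134], [138, 138, 134]]
tip [ 0.4958 -0.167   0.045 ]
  tri [ 0.4958 -0.1676  0.0467] [ 0.4936 -0.1682  0.0465]
collar [ 0.4969 -0.3071  0.045 ]
  tri [ 0.4969 -0.3104  0.029 ] [ 0.4968 -0.3119  0.0293]
end [ 0.4973 -0.3677  0.045 ]
  tri [ 0.4973 -0.3691  0.0419] [ 0.4966 -0.3686  0.0417]
```

```bash
python3 - <<'E'
from h import *
Rt=Ro.from_euler('z',.008).as_matrix()@np.array([[0,1,0],[1,0,0],[0,0,-1.]])
print(rel(Rt,np.array([.4971,-.346,.048])))
E
echo '{"offsets": [[-0.012,0,0.04,0,0,0],[-0.023,0,0.08,0,0,0],[-0.023,0,0.11,0,0,0],[-0.023,0,0.122,0,0,0],[-0.023,0,0.122,0,0,0]]}' | python3 nudge.py
python3 - <<'E'
from h import *
import cv2
Rt=Ro.from_euler('z',.008).as_matrix()@np.array([[0,1,0],[1,0,0],[0,0,-1.]])
print(rel(Rt,np.array([.4971,-.346,.048])))
c=env.read_camera('wrist'); im=c['image'].astype(int); m=((im[...,0]-im[...,2])>120).astype(np.uint8)
n,_,st,ce=cv2.connectedComponentsWithStats(m)
for i in range(1,n):
    if st[i,4]>300: print(st[i],ce[i])
# predicted pixel of grip ends
for X in[(.4971,-.310,.045),(.4969,-.346,.045),(.4975,-.366,.045)]: print(wproj(c,np.array(X)).round(1))
E
```

```text
([-0.0228, 0.0005, 0.1293], [-0.002, 0.001, -0.002], 'z', 0.048)
clock: 9.57
tcp_pos: [0.4959, -0.3465, 0.0544]
orientation: [-0.001, 0.705, 0.709, -0.001]
wrist_force: [-0.4, 0.4, -0.4]
finger_gap: 0.0849
grip_force: 0.0
([0.0005, 0.0013, 0.0064], [-0.003, -0.0, -0.003], 'z', 0.048)
[ 302  241   49  133 6087] [326.06949236 305.68194513]
[327.7 236.8]
[326.5 325.7]
[327.5 367.5]
```

```bash
echo '{"offsets": [[0,0.001,0.0065,0,0,0],[0,0.001,0.0065,0,0,0]]}' | python3 nudge.py; echo '{"offsets": [[0,0,0,0,0,0],[0,0,0,0,0,0],[0,0,0,0,0,0],[0,0,0,0,0,0],[0,0,0,0,0,0],[0,0,0,0,0,0]]}' | python3 nudge.py 0.0 70
```

```text
clock: 9.88
tcp_pos: [0.4972, -0.3474, 0.0486]
orientation: [-0.0, 0.706, 0.709, -0.001]
wrist_force: [-0.9, -0.7, -0.4]
finger_gap: 0.0848
grip_force: 0.0
clock: 10.62
tcp_pos: [0.4965, -0.3473, 0.0481]
orientation: [-0.001, 0.706, 0.709, -0.001]
wrist_force: [-2.2, -1.1, 3.9]
finger_gap: 0.017
grip_force: 70.8
```

```bash
echo '{"offsets": [[0,0,-0.02,0,0,0],[0,0,-0.06,0,0,0],[0,0,-0.12,0,0,0],[0,0,-0.16,0,0,0],[0,0,-0.16,0,0,0]]}' | python3 nudge.py
python3 - <<'E'
from h import *
print(rel(*tip(0,-289,89,0,3)))
E
```

```text
clock: 11.25
tcp_pos: [0.4991, -0.3486, 0.2121]
orientation: [0.003, 0.706, 0.709, -0.001]
wrist_force: [0.7, 0.1, -1.1]
finger_gap: 0.0168
grip_force: 70.4
([0.2699, 0.0506, -0.0633], [0.031, -0.494, 0.105], 'z', 0.274)
```

```bash
echo '{"offsets": [[0.05,0.01,-0.02,0.01,-0.18,0.04],[0.11,0.02,-0.05,0.02,-0.36,0.07],[0.17,0.03,-0.063,0.031,-0.494,0.105],[0.22,0.04,-0.063,0.031,-0.494,0.105],[0.27,0.051,-0.063,0.031,-0.494,0.105],[0.27,0.051,-0.063,0.031,-0.494,0.105],[0.27,0.051,-0.063,0.031,-0.494,0.105],[0.27,0.051,-0.063,0.031,-0.494,0.105]]}' | python3 nudge.py
python3 - <<'E'
from h import *
import cv2,pickle
print(where(3),rel(*tip(0,-289,89,0,3)))
c=env.read_camera('wrist'); pickle.dump(c,open('v4.pkl','wb'))
q=load();R=caseR(q[3])
for n,p in(('tip',(0,-110,89)),('sh',(0,-248,89)),('eye1 hi face centre',(0,-63,89)),('eye1 TL',(-12,-63,101)),('eye1 TR',(12,-63,101)),('last T',(0,47,101)),('lid c',(70,-79,69)),('lid c',(-70,-79,69))): print(n,wproj(c,R@(np.array(p)/1e3)+q[:3]).round(1))
cv2.imwrite('pics/v4.png',cv2.resize(c['image'][0:300,170:490,::-1],None,fx=2.5,fy=2,interpolation=2)[:600])
E
```

```text
clock: 12.25
tcp_pos: [0.5466, -0.0781, 0.2701]
orientation: [0.161, 0.72, 0.649, -0.185]
wrist_force: [0.2, 0.5, -0.8]
finger_gap: 0.0172
grip_force: 70.2
(array([  -1.7, -287.2,   85.6]), array([-0.007,  0.004, -1.   ]), array([-0.05,  0.31, -0.  ,  1.3 , -0.49,  1.64]), 12.25) ([-0.0018, 0.0017, -0.0035], [-0.007, -0.004, 0.002], 'z', 0.274)
tip [ 329.5 -125.2]
sh [329.  235.7]
eye1 hi face centre [ 329.3 -191.6]
eye1 TL [ 298.7 -209.5]
eye1 TR [ 360.  -209.3]
last T [ 328.8 -292.7]
lid c [ 480.9 -125.3]
lid c [ 177.3 -126.3]
```

View pics/v4.png

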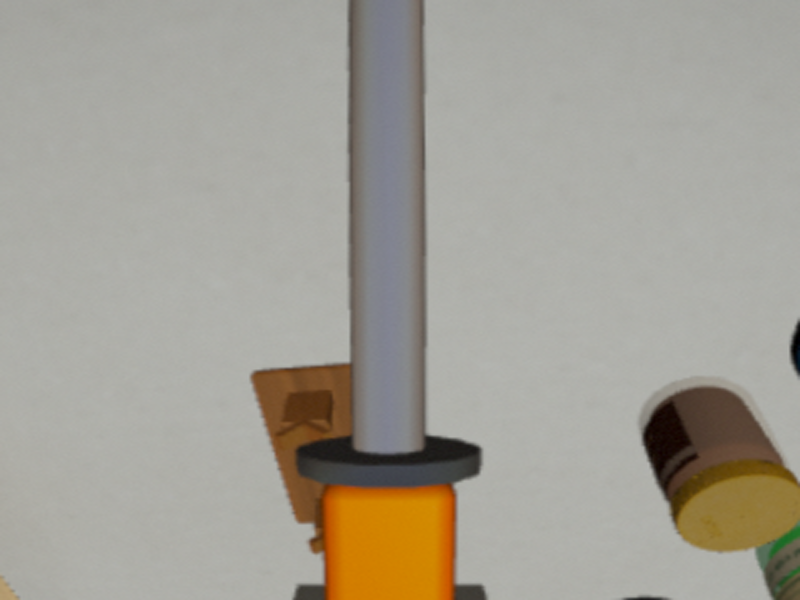

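```bash
echo '{"offsets": [[0.015,0.001,-0.003,0,0,0],[0.028,0.0015,-0.0035,-0.007,-0.004,0.002],[0.028,0.0015,-0.0035,-0.007,-0.004,0.002],[0.028,0.0015,-0.0035,-0.007,-0.004,0.002]]}' | python3 nudge.py
python3 - <<'E'
from h import *
import cv2,pickle
print(where(3),rel(*tip(0,-259,89,0,3)))
d={n:env.read_camera(n) for n in('side','top')}; pickle.dump(d,open('v5.pkl','wb'))
s=env.get_state();o=s['orientation'];Rt=Ro.from_quat([o[1],o[2],o[3],o[0]]).as_matrix(); tp=s['tcp_pos']
q=load();R=caseR(q[3])
for n in d:
    print(n,'pin tip',proj(n,tp+Rt@[.179,0,.003]).round(1),'shoulder',proj(n,tp+Rt@[.041,0,.003]).round(1),'eyes',[proj(n,R@[0,y,.089]+q[:3]).round(1).tolist() for y in(-.055,0,.055)],'tops',[proj(n,R@[x,-.063,z]+q[:3]).round(1).tolist() for x in(-.012,.012) for z in (.077,.101)])
def up(im,x,y,w,h,k):
    o=cv2.resize(im[y:y+h,x:x+w,::-1],None,fx=k,fy=k,interpolation=cv2.INTER_CUBIC)
    for i in range(0,w,10): cv2.line(o,(i*k,0),(i*k,6 if i%20 else 14),(0,0,255),1)
    for i in range(0,h,10): cv2.line(o,(0,i*k),(6 if i%20 else 14,i*k),(0,0,255),1)
    return o
cv2.imwrite('pics/v5.png',np.vstack([up(d['side']['image'],220,200,130,60,6)[:,:800],up(d['top']['image'],225,215,130,38,6)]))
E
```

```text
clock: 12.8
tcp_pos: [0.5513, -0.0506, 0.2604]
orientation: [0.166, 0.719, 0.649, -0.183]
wrist_force: [-0.7, 0.9, -0.9]
finger_gap: 0.0165
grip_force: 70.3
(array([ 1.000e-01, -2.582e+02,  9.040e+01]), array([ 0.001,  0.   , -1.   ]), array([ 0.  ,  0.33,  0.  ,  1.3 , -0.5 ,  1.69]), 12.8) ([-0.0008, -0.0001, 0.0014], [0.001, -0.0, 0.002], 'z', 0.26)
side pin tip [283.4 229.6] shoulder [316.8 186.1] eyes [[277.2, 238.4], [262.3, 257.9], [246.5, 278.4]] tops [[285.8, 241.0], [282.4, 232.7], [276.4, 238.6], [272.8, 230.4]]
top pin tip [283.  237.5] shoulder [335.3 237.6] eyes [[274.6, 237.6], [255.6, 237.6], [237.4, 237.5]] tops [[279.6, 243.8], [273.9, 241.6], [280.9, 233.8], [275.2, 231.5]]
```

View pics/v5.png

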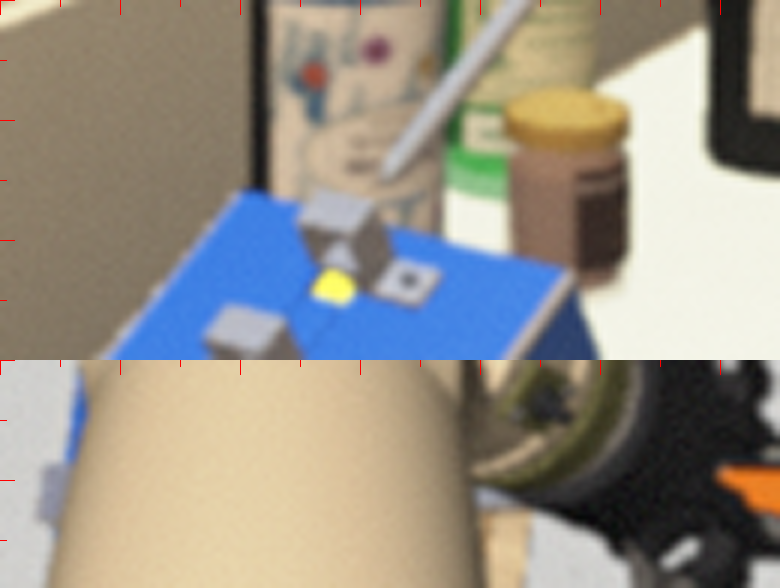

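Run:
```python
from h import *
import pickle,cv2
d=pickle.load(open('v3.pkl','rb')); q=load();R=caseR(q[3])
for n in('side','top'):
    im=d[n]['image'].astype(int); print(n)
    k=8
    big=cv2.resize(d[n]['image'],None,fx=k,fy=k,interpolation=cv2.INTER_CUBIC).astype(int)
    mask=((big[...,2]-big[...,0])<45)&(big.sum(2)>150)
    for y in(-.055,0,.055):
        def hull(ox,oy,oz=0):
            P=np.array([proj(n,R@[a*.012,y+b*.008,.089+c*.012]+q[:3])+[ox,oy] for a in(-1,1) for b in(-1,1) for c in(-1,1)])
            return cv2.convexHull(((P+.5)*k-.5).astype(np.float32)).astype(np.int32)
        best=[]
        for ox in np.arange(-3,3.01,.25):
            for oy in np.arange(-3,3.01,.25):
                a=np.zeros(mask.shape,np.uint8); cv2.fillPoly(a,[hull(ox,oy)],1)
                x,yy,w,h=cv2.boundingRect(hull(ox,oy)); sl=np.s_[yy-24:yy+h+24,x-24:x+w+24]
                A=a[sl]; ring=cv2.dilate(A,np.ones((17,17)))-A; M=mask[sl]
                best.append((M[A>0].mean()-M[ring>0].mean(),ox,oy))
        best.sort(reverse=True); print(y,[tuple(np.round(b,2).tolist()) for b in best[:4]])
```

```text
side
-0.055 [(0.34, 0.25, 2.5), (0.34, 0.25, 2.25), (0.34, 0.0, 2.25), (0.34, 0.0, 2.0)]
0 [(0.74, -0.25, 1.25), (0.74, -0.5, 1.25), (0.74, -0.5, 1.0), (0.73, 0.0, 1.25)]
0.055 [(0.64, 0.0, 1.25), (0.64, -0.25, 1.25), (0.63, 0.25, 1.25), (0.63, 0.0, 1.5)]
top
-0.055 [(0.59, 0.0, 0.0), (0.58, 0.0, 0.25), (0.58, -0.25, 0.0), (0.58, -0.25, 0.25)]
0 [(0.69, -0.25, 0.25), (0.68, 0.0, 0.25), (0.68, -0.25, 0.0), (0.68, 0.0, 0.0)]
0.055 [(0.42, 3.0, 0.5), (0.42, 3.0, 0.75), (0.41, 3.0, 0.25), (0.4, 3.0, 1.0)]
```

```bash
echo '{"offsets": [[0.002,-0.001,0.002,0,0,0],[0.01,-0.001,0.002,0,0,0],[0.018,-0.001,0.002,0,0,0],[0.024,-0.001,0.002,0,0,0.0],[0.028,-0.001,0.002,0,0,0]]}' | python3 nudge.py
python3 - <<'E'
from h import *
print(where(3),rel(*tip(-1,-259,88,0,3)))
q=load();s=env.get_state();print(caseR(q[3]).T@s['wrist_force'])
E
```

```text
clock: 13.52
tcp_pos: [0.5528, -0.0268, 0.245]
orientation: [0.166, 0.719, 0.649, -0.183]
wrist_force: [-1.1, 0.6, -0.8]
finger_gap: 0.0168
grip_force: 70.2
(array([  -0.9, -229.8,   88.3]), array([ 0.001,  0.   , -1.   ]), array([ 0.05,  0.35, -0.  ,  1.29, -0.49,  1.74]), 13.525) ([-0.0292, -0.0001, 0.0003], [0.001, -0.0, 0.002], 'z', 0.259)
[-1.11567458  0.81993064 -0.50356585]
```

```bash
echo '{"offsets": [[0.008,0,0,0,0,0],[0.016,0,0,0,0,0],[0.024,0,0,0,0,0],[0.032,0,0,0,0,0]]}' | python3 nudge.py|grep wrist; echo '{"offsets": [[0.006,0,0,0,0,0],[0.012,0,0,0,0,0],[0.018,0,0,0,0,0]]}' | python3 nudge.py|grep wrist
python3 - <<'E'
from h import *
print(where(3))
q=load();s=env.get_state();print(caseR(q[3]).T@s['wrist_force'],s['ft_torque'])
E
```

```text
wrist_force: [-0.7, -0.6, -1.9]
wrist_force: [0.2, 0.1, -0.6]
(array([  -0.9, -180.1,   88.4]), array([ 0.001,  0.   , -1.   ]), array([ 0.12,  0.4 ,  0.01,  1.3 , -0.49,  1.82]), 14.4)
[ 0.17807034  0.33306541 -0.46516858] [ 0.47976833  0.00557622 -0.03025881]
```

```bash
echo '{"offsets": [[0.008,0,0,0,0,0],[0.016,0,0,0,0,0],[0.024,0,0,0,0,0],[0.032,0,0,0,0,0],[0.038,0,0,0,0,0]]}' | python3 nudge.py|grep wrist; echo '{"offsets": [[0.006,0,0,0,0,0],[0.012,0,0,0,0,0],[0.018,0,0,0,0,0]]}' | python3 nudge.py|grep wrist; echo '{"offsets": [[0.006,0,0,0,0,0],[0.012,0,0,0,0,0],[0.016,0,0,0,0,0]]}' | python3 nudge.py|grep wrist;python3 - <<'E'
from h import *
print(where(3))
q=load();s=env.get_state();print(caseR(q[3]).T@s['wrist_force'],s['ft_torque'])
E
```

```text
wrist_force: [0.8, 0.4, -1.9]
wrist_force: [-0.6, 0.9, -1.3]
wrist_force: [0.5, 0.1, -1.2]
(array([  -1.1, -108. ,   88.3]), array([ 0.001,  0.   , -1.   ]), array([ 0.22,  0.48,  0.04,  1.3 , -0.47,  1.94]), 15.775)
[ 0.50189429  0.69290337 -0.98456032] [ 0.48526526 -0.03599805  0.01318852]
```

```bash
for i in 1 2 3; do echo '{"offsets": [[0.001,0,0,0,0,0],[0.0025,0,0,0,0,0]]}' | python3 nudge.py|grep wrist; done
python3 - <<'E'
from h import *
print(where(3))
q=load();s=env.get_state();print(caseR(q[3]).T@s['wrist_force'],s['ft_torque'])
E
```

```text
wrist_force: [1.0, 0.1, -1.3]
wrist_force: [0.0, 1.1, -0.7]
wrist_force: [-1.5, -8.6, 4.3]
(array([  -1. , -102.6,   88.5]), array([ 0.002, -0.003, -1.   ]), array([ 0.23,  0.49,  0.05,  1.31, -0.47,  1.95]), 16.525)
[-0.58353705 -9.69743643 -0.4450213 ] [-1.3377139   0.26357076 -0.10620842]
```

```bash
echo '{"offsets": [[-0.0012,0,0,0,0,0]]}' | python3 nudge.py|grep wrist; echo '{"offsets": [[0,0,0,0,0,0],[0,0,0,0,0,0],[0,0,0,0,0,0],[0,0,0,0,0,0],[0,0,0,0,0,0],[0,0,0,0,0,0]]}' | python3 nudge.py 0.06 ; echo '{"offsets": [[0,0,-0.01,0,0,0],[0,0,-0.04,0,0,0],[0,0,-0.09,0,0,0],[-0.03,0,-0.14,0,0,0],[-0.09,0,-0.14,0,0,0],[-0.15,0,-0.14,0,0,0],[-0.2,0,-0.14,0,0,0],[-0.2,0,-0.14,0,0,0]]}' | python3 nudge.py
python3 - <<'E'
from h import *
import pickle,cv2
d={n:env.read_camera(n) for n in('side','top')}; pickle.dump(d,open('v6.pkl','wb'))
q=load();R=caseR(q[3])
for n in d:
    im=d[n]['image'].astype(int); m=((im[...,0]-im[...,2])>110)&((im[...,0]-im[...,1])>40)
    N,_,st,ce=cv2.connectedComponentsWithStats(m.astype(np.uint8))
    print(n,[(st[i].tolist(),ce[i].round(1).tolist()) for i in range(1,N) if 20<st[i,4]<400], 'grip mid',proj(n,R@[0,-.097,.089]+q[:3]).round(1),'tip',proj(n,R@[0,.075,.089]+q[:3]).round(1),proj(n,R@[0,.063,.089]+q[:3]).round(1))
    # tip: profile beyond last eye
    u,v=proj(n,R@[0,.069,.089]+q[:3]).round().astype(int); print(im[v-3:v+5,u-6:u+5].tolist() if 0 else (im[v-3:v+5,u-6:u+5,2]-im[v-3:v+5,u-6:u+5,0]).tolist())
E
```

```text
wrist_force: [-0.4, -2.2, -1.2]
clock: 17.4
tcp_pos: [0.5643, 0.0848, 0.1839]
orientation: [0.166, 0.719, 0.649, -0.183]
wrist_force: [0.9, -0.3, -1.0]
finger_gap: 0.0598
grip_force: 0.0
clock: 18.4
tcp_pos: [0.5528, -0.0255, 0.4061]
orientation: [0.167, 0.721, 0.647, -0.182]
wrist_force: [0.8, 0.8, -0.3]
finger_gap: 0.0596
grip_force: 0.0
side [([434, 153, 13, 4, 43], [440.2, 154.6]), ([435, 158, 6, 8, 38], [437.7, 161.7]), ([433, 169, 7, 10, 45], [436.6, 174.3]), ([406, 174, 13, 4, 40], [412.0, 175.3]), ([278, 214, 20, 20, 186], [287.9, 223.6])] grip mid [288.1 224.3] tip [240.6 286.2] [244.2 281.5]
[[162, 164, 156, 115, 43, -9, -13, -1, 8, 3, -2], [160, 161, 164, 141, 80, 7, -12, -1, 8, 0, -10], [162, 159, 163, 157, 116, 38, 1, 2, 0, -8, -14], [162, 160, 162, 163, 142, 73, 15, 2, -6, -15, -13], [159, 160, 161, 161, 141, 76, 17, -4, -19, -41, -38], [159, 160, 162, 161, 132, 61, 8, -22, -70, -117, -117], [162, 160, 160, 157, 112, 34, -19, -74, -130, -148, -148], [160, 158, 160, 152, 101, 26, -43, -117, -148, -149, -148]]
top [([287, 235, 13, 7, 89], [293.0, 238.0]), ([59, 306, 22, 17, 112], [69.7, 314.4])] grip mid [289.6 237.7] tip [231.  237.5] [234.8 237.5]
[[-56, -55, -53, -50, -50, -48, -48, -46, -47, -48, -46], [-55, -54, -52, -51, -49, -50, -47, -48, -47, -48, -46], [-55, -53, -53, -50, -49, -47, -48, -48, -47, -45, -48], [-54, -54, -51, -51, -49, -49, -48, -47, -46, -49, -48], [-56, -53, -53, -50, -50, -49, -48, -49, -48, -47, -47], [-55, -53, -51, -52, -50, -49, -48, -46, -47, -47, -46], [-54, -54, -53, -50, -49, -50, -48, -48, -47, -48, -47], [-55, -52, -52, -50, -50, -49, -47, -47, -49, -48, -47]]
```

```bash
echo '{"offsets": [[0,0,0,0,0,0],[0,0,0,0,0,0],[0,0,0,0,0,0]]}' | python3 nudge.py; sed -e "s/v3.pkl/v6.pkl/" -e '/^pickle.dump/,$d' m.py > m6.py; sed -i "s/,('top',(210,190))//" m6.py; python3 m6.py; python3 -c "
from workcell import env
print(env.hand_in())"
```

```text
clock: 18.88
tcp_pos: [0.5532, -0.0224, 0.4019]
orientation: [0.166, 0.719, 0.65, -0.184]
wrist_force: [-0.2, 0.2, -0.5]
finger_gap: 0.06
grip_force: 0.0
the job is handed in; nothing more can be done
NoneTraceback (most recent call last):
  File "m6.py", line 5, in <module>
    for n,(x0,y0) in(('side',(200,215))):
        ^^^^^^^^^
ValueError: too many values to unpack (expected 2)
```

I handed the job in at about 19 s: the front flap is folded down, then the rear flap over the lip. The pin is through all three eyes with its shoulder against the first, released, with the arm clear. The pin's final position rests on the shoulder contact force and a side-camera match, my last image check of the flaps failed to run, and the hand-in returned no verdict.

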